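# Close the vial clamp to its gauge mark with the knurled wheel

### The arm

A 6-joint arm with a two-finger parallel gripper is mounted at the origin on a cart in front of the work surface, level with it; the furniture and walls round the work are solid. World frame = base frame: x ahead of the robot, y to its left, z up, the work surface at z = 0. Lengths are in m, angles in degrees, forces in N, time in s.
With the tool pointing down it reaches from about 0.325 to 0.775 m from the base axis. Payload 9.3 kg.
Tool frame: the origin (TCP) lies between the finger pads; the fingertips stand env.tip_reach ahead of it and the grasp point (between the pads) lies 3 mm ahead of it (env.tip_reach is the distance from the TCP to the fingertips, in m); z points along the fingers, y is the line along which they close (so a half turn about z gives the same grasp; the last joint's range is limited). The gripper opens to 85 mm and grips with 20 to 120 N. Pads are 22 mm wide; open, the fingers measure 114 mm over their backs; the gripper's body (76 mm by 85 mm) begins 54 mm behind the grasp point. The pads swing forward as they close: fully open they stand 13 mm farther back than shut.
Start: joints at [-74.404, 14.817, 1.232, 76.415, 0, 81.257], TCP at [0.227, -0.501, 0.253] pointing down, gripper open.
Joint ranges: [-174.27, 174.27], [-52.1, 104.24], [-59.71, 78.15], [-110.17, 111.67], [-87.03, 83.33], [-180, 180]. Speed limits (degrees/s): [127.2, 127.2, 159.86, 180, 180, 180].

### API

Orientations are given as [roll, pitch, yaw] about the fixed x, y, z axes, in that order (R = Rz(yaw) Ry(pitch) Rx(roll)).
In Python, from cell import env gives the robot as it stands.
- The arm moves only by the tool apply_moves, never from a script. Its argument "commands" is a list that holds one entry, the list of rows, each a list of 5 numbers: the shift along the tool's x, y, z as a fraction of full scale, then the turn about the tool's z as a fraction of full scale, then the opening, from 0 (shut) to 1 (fully open). In form: [[[dx, dy, dz, roll, fingers], ...]]. A call has exactly 10 rows; each row shifts and turns the commanded pose from where the row before left it, along the tool's axes as they then stand; what a row does not reach is not made up. Full scale, the value 1, is 0.3 m for a shift and 360 degrees for a turn. A row lasts 1/12 s, in which the tool goes at most 41.7 mm and 7.16 degrees, less where a joint would pass 70% of its speed; a pose out of reach is approached as far as the arm can. A call with a number of a shift or a turn outside -1 to 1 is refused whole. A call with a gripper value outside its range is refused whole. The fingers move at their own pace and stop on an object; "force" is the grip in N (left out, the last holds). Time passes only in rows, so rows that do not move let the fingers close, or fill a call up. It gives the time, the measured TCP pose, the force, the opening and the grip force at its end, in the units of the state.
- env.observe(): the state, without advancing time (a new reading comes with each control period).
- env.snapshot(name): name is "scene" or "side" or "wrist"; returns a dict with "img" (384x512x3 uint8, blue, green, red), "range_z" (384x512 float32, m along the optical axis (not along the pixel's ray), 0 where there is no reading), "camera_matrix" (3x3 intrinsics, pixels), "view" (4x4, takes a point from world to camera coordinates). Camera axes: x right, y down, z forward; pixel columns grow to the right and rows downward; lengths in m; the calibration is good to about 2 mm. A picture is of the moment at which its call begins.
- env.sign_off(): hands the job in; it is judged then, once.
The state is a dict: "t": time; "q": joint angles; "joint_velocities": joint speeds; "joint_torque": joint torques, N m; "eef_pos": TCP position; "ee_rot": TCP orientation; "wrist_force": force on the tool from outside, world axes, zero at the start; "moment": the same for the moment, N m; "width": finger opening in m; "grasp_force": force on a finger pad.
Only numpy, scipy, OpenCV 4.12 (cv2) and the standard library are available. Lean on these libraries where they do the work, as an engineer would, in place of code of your own. Each camera call takes 0.05 s, during which the arm holds its last target. There are 200 camera calls.

### The job

Set the vial clamp for the next batch: with a light fingertip on top of the knurled wheel, roll it, in as many strokes as it takes, until the clamp's yellow index lines up with the red gauge mark on the scale. Move the jaw by the wheel only: do not touch the jaw or shift the red mark, pick nothing up, and leave the bottle, vials and dish where they stand. Finish with the hand clear.

Things in the scene. Friction and masses are not known exactly. Their poses are not given: they have to be found in the camera images.
- clamp: grey base plate of the vial clamp, 150 (x) x 190 (y) x 12 mm, fixed; origin at the centre of its underside, z up. Clamp axes: the knurled wheel is on the -x side (nearest the robot), two blue jaws on a guide in the middle, the white scale rail on the +x side. The +y jaw is fixed; the other slides along y and closes towards +y. Beside the wheel nothing on the clamp is higher than 70 mm
- wheel_top (a point): highest point of the knurled wheel, in the middle of its width, 76 mm above the worktop while not pressed; axes of the clamp. The wheel is dark steel, 56 mm in diameter, 30 mm wide, axle along the clamp's x, between two aluminium cheeks (inner faces 18.5 mm either side of the wheel's middle) whose tops are 16 mm below the wheel's top
- wheel_rim: the knurled rim of the wheel; origin at its centre, 48 mm above the worktop when not pressed; it turns with the wheel. The rim sits on an elastic rubber hub: pressed from above it gives way about 0.7 mm per newton, up to 8 mm at 12 N, then is solid, and springs back when let go; 3 to 6 mm of give is enough for a fingertip to drag it round; about 2 mm of each stroke is lost in the hub
- thumbwheel (a joint): turn of the wheel in rad. It grows as the top of the wheel is rolled towards the clamp's +y (towards the fixed jaw); each rad closes the sliding jaw by 8 mm (28 mm of rim travel per rad). It turns freely both ways and stays where it is left
- jaw: sliding blue jaw block, 40 x 26 x 30 mm, its top 48 mm above the worktop, carrying the yellow index; origin at the foot of its gripping face. It starts open, 50 to 60 mm from the fixed jaw, and is moved only by the wheel
- index_tip (a point): the tip of the yellow index (4 mm wide) on the sliding jaw, which lies over the middle of the scale rail, 58 mm above the worktop; moves along the clamp's y with the jaw
- gauge_mark: black rider, 12 x 14 x 10 mm, stiffly clamped on the far edge of the scale rail, with the red line and a small red flag on it; where it sits along the rail differs from start to start
- mark_line (a point): the near end of the red gauge line (4 mm wide) on the black rider, 58 mm above the worktop; axes of the clamp. The index is on the mark when both have the same y along the clamp; at the start the mark is 8 to 40 mm further to +y than the index
- bottle: amber bottle with blue cap, 49 mm across, 111 mm tall, standing loose beyond the +y end of the clamp; origin at its underside
- vial_blue: vial with blue cap, 22 mm across, 54 mm tall, standing loose beyond the -y end; origin at its underside
- vial_grey: vial with grey cap, 22 mm across, 54 mm tall, standing loose beyond the -y end; origin at its underside
- dish: closed petri dish, 57 mm across, 14 mm high, lying loose beyond the scale rail; origin at its underside

How it is judged (in metres and radians):
At the end, for the whole second after the job is handed in: the yellow index is within 3 mm of the red gauge line along the clamp's y, and the wheel is at rest (y of index_tip in the frame of mark_line between -0.003 and 0.003 m and velocity of joint thumbwheel between -0.05 and 0.05 rad/s); the robot touches nothing.
It fails at once if the jaw is pushed directly (more than 2 N) (contact force between any of the fingers, the arm and jaw above 2 N).
It fails at once if the red gauge mark is shifted by more than 3 mm (distance of gauge_mark from where it was at the start of the episode above 0.003 m).
It fails at once if the wheel is pressed with more than 40 N (contact force between any of the fingers, the arm and wheel_rim above 40 N).
It fails at once if the bottle, a vial or the dish is moved more than 30 mm, lifted or tipped over (distance of any of bottle, vial_blue, vial_grey, dish from where it was at the start of the episode above 0.03 m or height (world z) of any of bottle, vial_blue, vial_grey, dish above 0.012 m or angle between any of bottle, vial_blue, vial_grey, dish's own z axis and vertical above 0.5 rad).
It also fails if it takes over 48 s, if anything falls off the work surface, if the arm or the gripper's body presses on something with over 40 N, if the wrist force passes 120 N, or if a joint passes its speed limit or range.

## Working session

There is one attempt and no reset: what is moved stays moved. The work goes in short steps, Python scripts to look and compute and a tool call to move; the robot and the scene stay as the last step left them, time stands still between calls to the robot, and variables do not carry over. Pictures are saved under pics/ and viewed, at most 10 in all, crops included, and the job is handed in when it is done.

Besides the shell and the picture viewer there is one more tool, called after "Emit:" as name(argument=value, ...), one argument or row to a line, values as JSON. apply_moves: Moves the arm, as the interface text tells. Shift numbers are shares of 0.3 m and turn numbers shares of 360 degrees, none past 1 either way. Its arguments: {"type":"object","properties":{"commands":{"type":"array"},"force":{"type":"number"}},"required":["commands"]}

```bash
mkdir -p pics; ls
cat > h.py <<'E'
import numpy as np, cv2
from cell import env
def ray(s,u,v,z):
    K=s["camera_matrix"];V=s["view"];R=V[:3,:3];t=V[:3,3]
    c=-R.T@t; d=R.T@np.linalg.inv(K)@np.array([u,v,1.0])
    return c+d*(z-c[2])/d[2]
def cloud(s):
    K=s["camera_matrix"];V=s["view"];Z=s["range_z"];v,u=np.indices(Z.shape)
    P=np.stack([(u-K[0,2])/K[0,0]*Z,(v-K[1,2])/K[1,1]*Z,Z],-1)
    W=(P-V[:3,3])@V[:3,:3]; W[Z==0]=np.nan
    return W
E
python3 - <<'E'
from h import *
print(env.tip_reach, env.observe())
a=env.snapshot("scene");b=env.snapshot("side")
np.savez("s.npz",**a);np.savez("d.npz",**b)
cv2.imwrite("pics/a.png",a["img"]);cv2.imwrite("pics/b.png",b["img"])
E
```

```text
pics
0.022 {'t': 0.0, 'q': array([-7.44054085e+01,  1.48513159e+01,  1.19069799e+00,  7.64131379e+01,
       -4.76316205e-04,  8.12572738e+01]), 'joint_velocities': array([-0.01698547,  0.09073988,  0.02600991, -0.06466396, -0.00848193,
        0.01891543]), 'joint_torque': array([-2.74293940e-03, -5.55638659e+01,  3.44534075e+01,  1.34932532e-02,
       -4.33198365e-04, -3.65512437e-05]), 'eef_pos': array([ 0.22659655, -0.50090349,  0.25266733]), 'ee_rot': array([-1.79927029e+02, -1.07399465e-02,  2.43373112e+01]), 'wrist_force': array([-0.22974778, -0.05441338,  0.14014244]), 'moment': array([0.04019706, 0.0770099 , 0.01769016]), 'grasp_force': 0.0, 'width': 0.08545629671687223}
```

View pics/a.png

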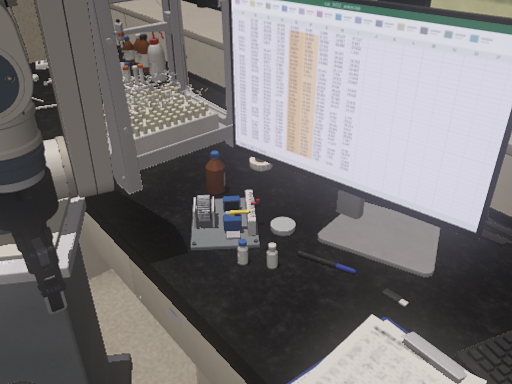

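View pics/b.png

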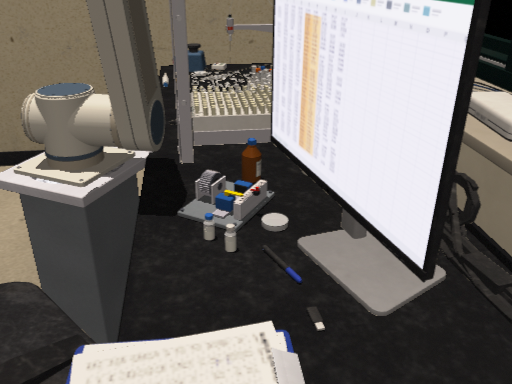

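The scene view shows the clamp at about (225,220), with the wheel at (205,208), the yellow index at (238,212) and the red mark at (255,202). The bottle is at (215,175), the vials at (242,252) and (272,257), and the dish at (283,226). The side view shows the same layout, with the clamp at about (228,203).

```bash
cat > m.py <<'E'
from h import *
def blobs(s,box):
    hsv=cv2.cvtColor(s["img"],cv2.COLOR_BGR2HSV);x0,y0,x1,y1=box
    m=np.zeros(hsv.shape[:2],np.uint8);m[y0:y1,x0:x1]=1
    out={}
    for n,lo,hi in (("yel",(22,150,120),(35,255,255)),("red",(0,150,90),(6,255,255)),("red2",(174,150,90),(180,255,255)),("blue",(100,120,40),(125,255,255))):
        k=cv2.inRange(hsv,lo,hi)*m
        nl,l,st,c=cv2.connectedComponentsWithStats((k>0).astype(np.uint8))
        out[n]=[(st[i].tolist(),c[i].round(1).tolist()) for i in range(1,nl) if st[i][4]>2]
    return out
E
python3 - <<'E'
from m import *
for f,box in (("s",(180,180,275,260)),("d",(170,160,285,230))):
    s=dict(np.load(f+".npz"));W=cloud(s)
    x0,y0,x1,y1=box;P=W[y0:y1,x0:x1].reshape(-1,3)
    print(f,blobs(s,box))
    a=P[(P[:,2]>.009)&(P[:,2]<.016)]
    r=cv2.minAreaRect((a[:,:2]*1000).astype(np.float32));print("plate",len(a),r, np.median(a[:,2]))
    w=P[(P[:,2]>.066)&(P[:,2]<.08)];print("top",len(w),w.mean(0) if len(w) else 0,w.min(0),w.max(0))
    for y in blobs(s,box)["yel"]: 
        m=y[0]; q=W[m[1]:m[1]+m[3],m[0]:m[0]+m[2]].reshape(-1,3); print("yel",ray(s,*y[1],.058),np.nanmedian(q,0))
        print(ray(s,m[0]+m[2],y[1][1],.058))
E
```

```text
s {'yel': [], 'red': [([256, 199, 3, 2, 5], [257.2, 199.4]), ([251, 202, 5, 2, 5], [253.0, 202.8])], 'red2': [], 'blue': [([223, 195, 17, 7, 82], [230.9, 198.0]), ([224, 203, 1, 8, 8], [224.0, 206.5]), ([224, 215, 17, 16, 114], [230.9, 219.2]), ([235, 229, 6, 1, 6], [237.5, 229.0]), ([239, 239, 7, 7, 40], [241.9, 242.4])]}
plate 1646 ((511.6307678222656, -62.94500732421875), (284.65032958984375, 194.4042205810547), 70.69773864746094) 0.012979255191542312
top 169 [ 0.4497496  -0.06738812  0.07293016] [ 0.42892846 -0.08632399  0.06602572] [ 0.56829191 -0.04453587  0.07903927]
d {'yel': [([224, 190, 19, 6, 61], [232.3, 192.6])], 'red': [([251, 187, 8, 4, 18], [255.3, 188.9])], 'red2': [], 'blue': [([234, 180, 19, 9, 90], [243.3, 183.2]), ([216, 193, 19, 19, 267], [224.5, 201.8]), ([205, 213, 8, 7, 45], [208.3, 215.8])]}
plate 1401 ((460.47601318359375, -7.1833648681640625), (230.24728393554688, 384.7144470214844), 27.93281364440918) 0.012091654019888553
top 146 [ 0.44860631 -0.06890199  0.07181485] [ 0.426288   -0.08668547  0.06600504] [ 0.56758682 -0.04392033  0.07766002]
yel [ 0.51863205 -0.10585965  0.058     ] [ 0.50852469 -0.10157416  0.05530235]
[ 0.54008886 -0.09699625  0.058     ]
```

Emit:
apply_moves(
  commands=[
    [[0.06,-0.05,0,0,0],[0.06,-0.05,0,0,0],[0.06,-0.05,0,0,0],[0.06,-0.05,0,0,0],[0.06,-0.05,0,0,0],[0.06,-0.05,0,0,0],[0.06,-0.05,0,0,0],[0.06,-0.05,0,0,0],[0.06,-0.05,0,0,0],[0.06,-0.05,0,0,0]],
  ],
)

```text
t: 0.93
eef_pos: [0.3291, -0.2891, 0.2531]
ee_rot: [-180.0, 0.0, 24.3]
wrist_force: [0.3, -0.6, -0.2]
width: -0.0
grasp_force: 0.0
```

Emit:
apply_moves(
  commands=[
    [[0.06,-0.05,0,0,0],[0.06,-0.05,0,0,0],[0.06,-0.05,0,0,0],[0.06,-0.05,0,0,0],[0.06,-0.05,0,0,0],[0.06,-0.05,0,0,0],[0.06,-0.05,0,0,0],[0.06,-0.05,0,0,0],[0.06,-0.05,0,0,0],[0.06,-0.05,0,0,0]],
  ],
)

```text
t: 1.77
eef_pos: [0.4312, -0.0782, 0.2531]
ee_rot: [-180.0, 0.0, 24.3]
wrist_force: [-0.0, -0.0, 0.3]
width: 0.0002
grasp_force: 0.0
```

Emit:
apply_moves(
  commands=[
    [[0,0,0,-0.019,0],[0,0,0,-0.019,0],[0,0,0,-0.019,0],[0,0,0,-0.019,0],[0,0,0,-0.019,0],[0,0,0,-0.019,0],[0,0,0,-0.019,0],[0,0,0,-0.019,0],[0,0,0,-0.019,0],[0,0,0,-0.019,0]],
  ],
)

```text
t: 2.6
eef_pos: [0.4309, -0.0793, 0.253]
ee_rot: [-180.0, -0.0, 93.1]
wrist_force: [0.1, -0.0, -0.1]
width: 0.0001
grasp_force: 0.0
```

Emit:
apply_moves(
  commands=[
    [[0,0,0,-0.019,0],[0,0,0,-0.019,0],[0,0,0,-0.019,0],[0,0,0,-0.019,0],[0,0,0,-0.019,0],[0,0,0,-0.019,0],[0,0,0,-0.019,0],[0,0,0,-0.019,0],[0,0,0,-0.019,0],[0,0,0,0,0]],
  ],
)

```text
t: 3.43
eef_pos: [0.4309, -0.0793, 0.253]
ee_rot: [-180.0, -0.0, 154.6]
wrist_force: [-0.5, -0.3, 0.5]
width: 0.0001
grasp_force: 0.0
```

Run:
```python
from h import *
o=env.observe();print(o["t"],o["eef_pos"],o["ee_rot"],o["q"],o["wrist_force"],o["width"])
a=env.snapshot("wrist");np.savez("w.npz",**a);cv2.imwrite("pics/w.png",a["img"])
s=env.snapshot("scene");np.savez("s2.npz",**s)
print(-a["view"][:3,:3].T@a["view"][:3,3])
```

```text
3.4333 [ 0.43087034 -0.07932965  0.25303409] [-1.79997838e+02 -3.54399143e-02  1.54616635e+02] [-2.14329181e+01  3.88815758e+00 -1.23738677e+01  7.37734794e+01
  2.84351580e-04  3.95044570e+00] [-0.45180867 -0.25265305  0.53217597] 6.664482689149879e-05
[ 0.3693529  -0.04964492  0.37386711]
```

View pics/w.png

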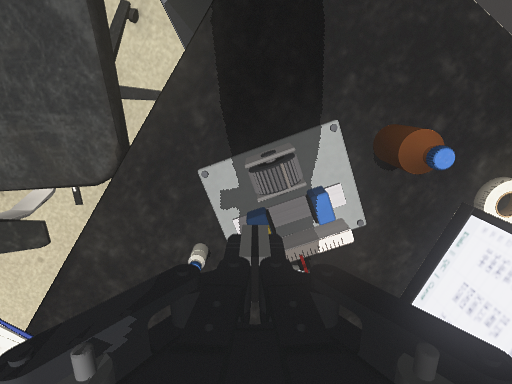

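The wrist view shows the wheel at (277,173). The near plate corners are at (200,168) and (337,121), and the plate's right corner is at (366,223). The fingers hide the index near (268,228), and the red mark is at (303,262).

Run:
```python
from m import *
s=dict(np.load("w.npz"));W=cloud(s)
A,B,C=[ray(s,u,v,.012) for u,v in ((199,168),(338,120),(367,224))]
print(A,B,C,np.linalg.norm(A-B),np.linalg.norm(B-C))
d=B-A;print("yaw",np.degrees(np.arctan2(d[1],d[0]))-90)
d=C-B;print("yaw",np.degrees(np.arctan2(d[1],d[0])))
P=W[135:205,235:315].reshape(-1,3);print(blobs(s,(235,200,370,280)))
w=P[P[:,2]>.070];print("wheel",len(w),w.mean(0),np.round(w[:,2].max(),4))
r=cv2.minAreaRect((w[:,:2]*1000).astype(np.float32));print(r)
for n,b in blobs(s,(235,200,370,280)).items():
  for m in b:
    if n!="blue":print(n,m,ray(s,*m[1],.058))
# both views at 58mm
for f,box in (("s",(225,190,275,225)),("s2",(225,190,275,225)),("d",(215,180,265,200))):
    s=dict(np.load(f+".npz"));h=cv2.cvtColor(s["img"],cv2.COLOR_BGR2HSV);x0,y0,x1,y1=box
    for n,lo,hi in (("yel",(18,130,80),(38,255,255)),("red",(0,130,70),(8,255,255))):
        k=cv2.inRange(h,lo,hi)[y0:y1,x0:x1];v,u=np.nonzero(k)
        if len(u):
            X=np.array([ray(s,a+x0,b+y0,.058) for a,b in zip(u,v)]);print(f,n,len(u));print(np.c_[u+x0,v+y0,(X[:,:2]*1000).round(0)][::max(1,len(u)//14)].astype(int).tolist())
```

```text
[ 0.40517186 -0.14546106  0.012     ] [0.42551321 0.03779891 0.012     ] [0.57164354 0.02440721 0.012     ] 0.18438543230522048 0.14674267073670935
yaw -6.333747066261296
yaw -5.236085425095085
{'yel': [([268, 228, 3, 6, 9], [269.0, 230.8])], 'red': [([300, 256, 8, 17, 44], [303.6, 263.4])], 'red2': [], 'blue': [([316, 200, 19, 25, 369], [324.3, 211.5]), ([247, 214, 22, 11, 157], [258.0, 219.8])]}
wheel 862 [ 0.44357124 -0.05810011  0.07423218] 0.0788
((444.3581237792969, -58.86183166503906), (38.121402740478516, 30.016613006591797), 84.68838500976562)
yel ([268, 228, 3, 6, 9], [269.0, 230.8]) [ 0.50394262 -0.09397211  0.058     ]
red ([300, 256, 8, 17, 44], [303.6, 263.4]) [ 0.56213396 -0.07342822  0.058     ]
s yel 56
[[230, 210, 500, -92], [236, 210, 513, -95], [240, 210, 522, -96], [233, 211, 506, -97], [237, 211, 515, -99], [241, 211, 524, -100], [245, 211, 532, -102], [231, 212, 501, -100], [235, 212, 510, -102], [239, 212, 519, -103], [243, 212, 528, -105], [247, 212, 536, -106], [233, 213, 505, -105], [233, 214, 505, -109]]
s red 15
[[256, 199, 564, -58], [257, 199, 567, -58]
[... 930 characters left out ...]
236, 192, 525, -100], [225, 193, 505, -114], [230, 193, 515, -110], [235, 193, 525, -105], [240, 193, 535, -101], [227, 194, 511, -116], [233, 194, 523, -111], [238, 194, 533, -107], [226, 195, 511, -121], [239, 195, 537, -111]]
d red 21
[[256, 187, 556, -61], [257, 187, 558, -60], [258, 187, 560, -59], [256, 188, 558, -65], [257, 188, 560, -64], [258, 188, 562, -64], [251, 189, 549, -74], [252, 189, 552, -73], [253, 189, 554, -72], [256, 189, 560, -70], [257, 189, 562, -69], [258, 189, 564, -68], [251, 190, 551, -79], [252, 190, 553, -78], [253, 190, 555, -77], [254, 190, 557, -76], [255, 190, 559, -75], [256, 190, 561, -75], [257, 190, 564, -74], [258, 190, 566, -73], [259, 190, 568, -72]]
```

Emit:
apply_moves(
  commands=[
    [[0,0,0,-0.0182,0],[0,0,0,-0.0182,0],[0,0,0,-0.0182,0],[-0.018,0.014,0.08,0,0],[-0.018,0.014,0.08,0,0],[0,0,0.08,0,0],[0,0,0.08,0,0],[0,0,0.08,0,0],[0,0,0.08,0,0],[0,0,0,0,0]],
  ],
)

```text
t: 4.37
eef_pos: [0.4405, -0.0714, 0.1057]
ee_rot: [179.9, -0.4, 173.7]
wrist_force: [-0.8, -0.0, -0.7]
width: 0.0
grasp_force: 0.0
```

Run:
```python
from h import *
o=env.observe();print(o["t"],o["eef_pos"],o["ee_rot"],o["wrist_force"])
a=env.snapshot("wrist");np.savez("w2.npz",**a);cv2.imwrite("pics/w2.png",a["img"])
W=cloud(a);P=W.reshape(-1,3)
m=(abs(P[:,0]-.444)<.03)&(abs(P[:,1]+.059)<.03)&(P[:,2]>.068)&(P[:,2]<.08)
print(m.sum(),P[m].mean(0)); print(cv2.minAreaRect((P[m][:,:2]*1000).astype(np.float32)))
s=env.snapshot("side");cv2.imwrite("pics/s2.png",cv2.resize(s["img"][140:240,160:300],None,fx=5,fy=5,interpolation=cv2.INTER_CUBIC))
```

```text
4.3667 [ 0.44050808 -0.0714461   0.10574326] [179.91430276  -0.35048195 173.73907357] [-0.78881575 -0.01561932 -0.72412918]
1990 [ 0.4394758  -0.05434654  0.07354407]
((444.282958984375, -58.39936828613281), (43.783748626708984, 30.28977394104004), 85.20248413085938)
```

View pics/w2.png

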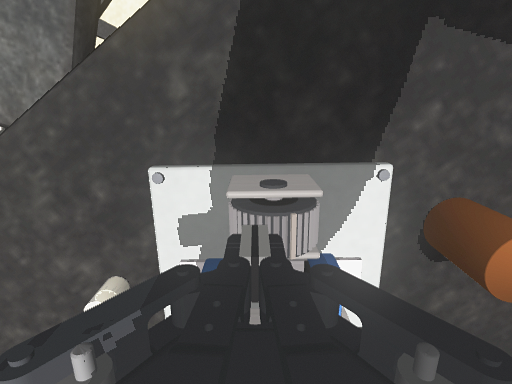

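View pics/s2.png

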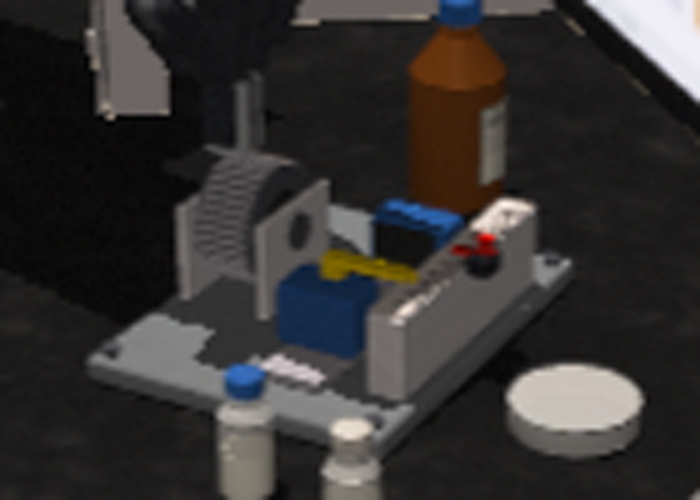

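The wrist view confirms the shut fingertips are over the wheel: tips at (255,230), wheel at (240–318, 200–255). The side crop shows the wheel at (240,210), yellow index tip at (415,275) and red line at (460,250), with the fingers just above the wheel.

Emit:
apply_moves(
  commands=[
    [[-0.005,0,0.021,0,0],[0,0,0.021,0,0],[0,0,0,0,0],[0,0.0175,0,0,0],[0,0.0175,0,0,0],[0,0.0175,0,0,0],[0,0.0175,0,0,0],[0,0.0175,0,0,0],[0,0,0,0,0],[0,0,0,0,0]],
  ],
)

```text
t: 5.3
eef_pos: [0.4469, -0.0458, 0.0967]
ee_rot: [180.0, 0.0, 174.0]
wrist_force: [-0.2, 0.2, 0.1]
width: -0.0001
grasp_force: 0.0
```

```bash
cat > gap.py <<'E'
from h import *
Y=np.array([.099,.995]);Xc=np.array([.995,-.099])
def pts(s,box,lo,hi):
    h=cv2.cvtColor(s["img"],cv2.COLOR_BGR2HSV);x0,y0,x1,y1=box
    v,u=np.nonzero(cv2.inRange(h,lo,hi)[y0:y1,x0:x1])
    X=np.array([ray(s,a+x0,b+y0,.058)[:2] for a,b in zip(u,v)]).reshape(-1,2)
    return np.c_[X@Xc,X@Y]
def gap(tag=""):
    for c,box in (("side",(215,175,265,200)),("scene",(225,190,275,225))):
        s=env.snapshot(c);y=pts(s,box,(18,130,60),(38,255,255));r=pts(s,box,(0,130,60),(8,255,255))
        if tag: cv2.imwrite(f"pics/{tag}_{c}.png",cv2.resize(s["img"][165:225,200:300],None,fx=8,fy=8,interpolation=cv2.INTER_CUBIC))
        if not len(y) or not len(r): print(c,len(y),len(r));continue
        t=y[y[:,0]>y[:,0].max()-.012]; n=r[r[:,0]<r[:,0].min()+.006]
        print(c,len(y),len(r),"tip",y[:,0].max().round(4),t[:,1].mean().round(4),"mark",n[:,0].min().round(4),n[:,1].mean().round(4),"gap mm",((n[:,1].mean()-t[:,1].mean())*1e3).round(1))
o=env.observe();print(o["t"],o["eef_pos"].round(4),o["wrist_force"].round(1))
E
python3 -c "
from gap import *
gap()"
```

```text
5.3 [ 0.4469 -0.0458  0.0967] [-0.2  0.2  0.1]
side 80 27 tip 0.5529 -0.0544 mark 0.5541 -0.0141 gap mm 40.3
scene 58 10 tip 0.5486 -0.0506 mark 0.5616 -0.0113 gap mm 39.4
```

Emit:
apply_moves(
  commands=[
    [[0.005,-0.043,-0.02,0,0],[0,-0.043,0,0,0],[0,0,0.017,0,0],[0,0,0.017,0,0],[0,0.0175,0,0,0],[0,0.0175,0,0,0],[0,0.0175,0,0,0],[0,0.0175,0,0,0],[0,0.0175,0,0,0],[0,0,0,0,0]],
  ],
)

```text
t: 6.23
eef_pos: [0.4458, -0.0444, 0.0927]
ee_rot: [180.0, 0.0, 174.0]
wrist_force: [0.7, 0.0, 3.9]
width: 0.0002
grasp_force: 2.2
```

```bash
python3 -c "
from gap import *
gap()"
```

```text
6.2333 [ 0.4458 -0.0444  0.0927] [0.7 0.  3.9]
side 81 27 tip 0.554 -0.0464 mark 0.5541 -0.0141 gap mm 32.3
scene 59 14 tip 0.5491 -0.0423 mark 0.5571 -0.0162 gap mm 26.1
```

Emit:
apply_moves(
  commands=[
    [[0,0,-0.04,0,0],[0,-0.044,0,0,0],[0,-0.0435,0,0,0],[0,0,0.02,0,0],[0,0,0.02,0,0],[0,0.0175,0,0,0],[0,0.0175,0,0,0],[0,0.0175,0,0,0],[0,0.0175,0,0,0],[0,0.0175,0,0,0]],
  ],
)

```text
t: 7.17
eef_pos: [0.4454, -0.0448, 0.0924]
ee_rot: [-180.0, -0.0, 174.0]
wrist_force: [-0.3, -1.3, 6.5]
width: 0.0004
grasp_force: 2.5
```

Emit:
apply_moves(
  commands=[
    [[0,0,-0.04,0,0],[0,-0.044,0,0,0],[0,-0.0435,0,0,0],[0,0,0.02,0,0],[0,0,0.02,0,0],[0,0.0175,0,0,0],[0,0.0175,0,0,0],[0,0.0175,0,0,0],[0,0.0175,0,0,0],[0,0.0175,0,0,0]],
  ],
)

```text
t: 8.0
eef_pos: [0.4455, -0.0446, 0.0924]
ee_rot: [-180.0, -0.0, 174.0]
wrist_force: [-1.1, -0.6, 6.0]
width: -0.0001
grasp_force: 2.6
```

Emit:
apply_moves(
  commands=[
    [[0,0,-0.04,0,0],[0,-0.044,0,0,0],[0,-0.0435,0,0,0],[0,0,0,0,0],[0,0,0,0,0],[0,0,0,0,0],[0,0,0,0,0],[0,0,0,0,0],[0,0,0,0,0],[0,0,0,0,0]],
  ],
)

```text
t: 8.83
eef_pos: [0.4427, -0.0715, 0.1044]
ee_rot: [180.0, -0.0, 174.0]
wrist_force: [-0.1, -0.6, 0.5]
width: -0.0002
grasp_force: 0.0
```

```bash
python3 -c "
from gap import *
gap('g')
s=env.snapshot('wrist');cv2.imwrite('pics/w3.png',s['img'])
a=cv2.imread('pics/g_side.png')[:240*2];b=cv2.imread('pics/g_scene.png')
cv2.imwrite('pics/g.png',cv2.resize(np.vstack([a,b]),(600,600)))"
```

```text
8.8333 [ 0.4427 -0.0715  0.1044] [-0.1 -0.6  0.5]
side 75 25 tip 0.5529 -0.0306 mark 0.5541 -0.0153 gap mm 15.3
scene 59 10 tip 0.5477 -0.0266 mark 0.5571 -0.0177 gap mm 8.8
```

View pics/g.png

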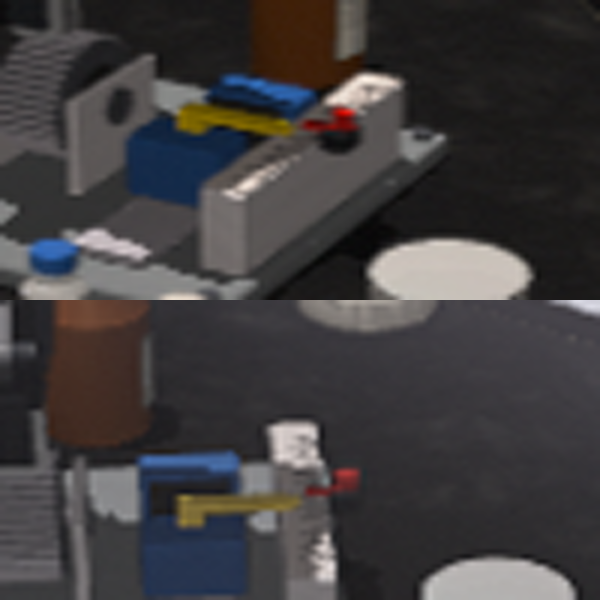

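In the crops, the index tip is at (295,128) in the side half and (295,500) in the scene half. The near end of the red line is at (305,126) and (305,492), so a gap of several mm remains. I'll back off to get a close wrist look.

Emit:
apply_moves(
  commands=[
    [[0,0,-0.08,0,0],[0,0,-0.08,0,0],[0.05,0,-0.08,0,0],[0.05,0,-0.08,0,0],[0.05,0,-0.08,0,0],[0.05,0,0,0,0],[0.05,0,0,0,0],[0.05,0,0,0,0],[0,0,0,0,0],[0,0,0,0,0]],
  ],
)

```text
t: 9.82
eef_pos: [0.3531, -0.0623, 0.2248]
ee_rot: [-180.0, 0.1, 173.9]
wrist_force: [0.7, 0.4, -0.6]
width: -0.0
grasp_force: 0.0
```

```bash
cat > close.py <<'E'
from gap import *
def close(name):
    s=env.snapshot("wrist");np.savez("wc.npz",**s)
    cv2.imwrite(f"pics/{name}.png",cv2.resize(s["img"][120:320,180:380],(600,600),interpolation=cv2.INTER_CUBIC))
    B=(180,100,400,330)
    y=pts(s,B,(18,130,60),(38,255,255));r=pts(s,B,(0,130,60),(8,255,255))
    for n,q in (("y",y),("r",r)):
        print(n,len(q))
        for a in np.arange(.47,.60,.005):
            k=q[(q[:,0]>=a)&(q[:,0]<a+.005)] if len(q) else []
            if len(k): print(round(a*1e3),len(k),(k[:,1].min()*1e3).round(1),(k[:,1].mean()*1e3).round(1),(k[:,1].max()*1e3).round(1))
E
python3 -c "
from close import *
close('c1')"
```

```text
9.8167 [ 0.3531 -0.0623  0.2248] [ 0.7  0.4 -0.6]
y 26
505 4 -27.1 -25.3 -23.5
515 5 -28.3 -23.6 -22.4
520 3 -22.4 -22.4 -22.4
525 2 -22.4 -22.4 -22.4
530 2 -21.2 -21.2 -21.2
535 9 -27.3 -23.2 -21.2
540 1 -27.3 -27.3 -27.3
r 0
```

View pics/c1.png

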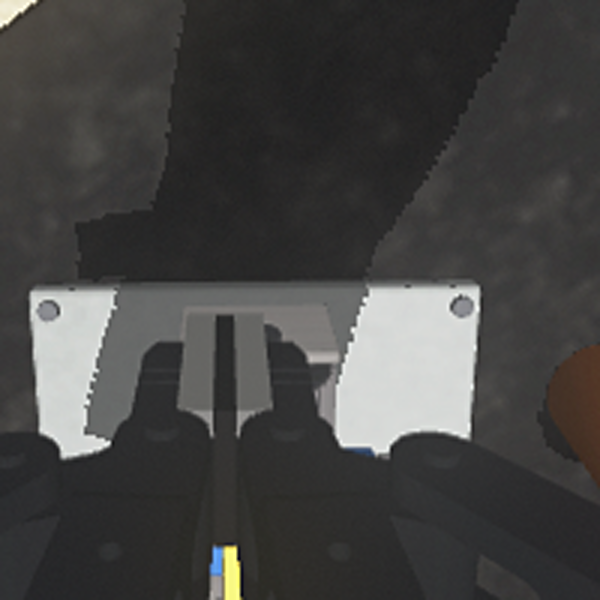

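This view shows the fingers hiding the scale: only a bit of yellow is visible at (232,570). The image bottom points to +x, so I need to be further forward. First I'll check clearance to the monitor.

Run:
```python
from h import *
for f in "sd":
    s=dict(np.load(f+".npz"));P=cloud(s).reshape(-1,3)
    P=P[np.isfinite(P[:,0])&(P[:,0]>.3)&(P[:,0]<1)&(abs(P[:,1]+.07)<.25)&(P[:,2]>.12)&(P[:,2]<.8)]
    for z in np.arange(.12,.7,.1):
        k=P[(P[:,2]>z)&(P[:,2]<z+.1)]
        if len(k): i=k[:,0].argmin();print(f,round(z,2),len(k),k[i].round(3),np.percentile(k[:,0],2).round(3))
```

```text
s 0.12 10220 [0.533 0.094 0.145] 0.545
s 0.22 11853 [0.533 0.093 0.221] 0.545
s 0.32 14011 [0.533 0.092 0.363] 0.545
s 0.42 12100 [0.3   0.179 0.455] 0.552
d 0.12 8607 [0.532 0.093 0.195] 0.549
d 0.22 9098 [0.532 0.094 0.292] 0.548
d 0.32 10813 [0.531 0.098 0.394] 0.549
d 0.42 5430 [0.535 0.092 0.428] 0.578
```

Emit:
apply_moves(
  commands=[
    [[-0.03,0,-0.09,0,0],[-0.06,-0.005,0,0,0],[-0.06,-0.005,0,0,0],[-0.06,-0.005,0,0,0],[-0.06,-0.005,0,0,0],[-0.06,-0.005,0,0,0],[-0.06,-0.005,0,0,0],[-0.055,-0.003,0,0,0],[0,0,0,0,0],[0,0,0,0,0]],
  ],
)

```text
t: 10.7
eef_pos: [0.4859, -0.0863, 0.2505]
ee_rot: [180.0, -0.1, 174.0]
wrist_force: [-0.9, -0.1, 0.2]
width: -0.0003
grasp_force: 0.0
```

```bash
python3 -c "
from close import *
close('c2')"
```

```text
10.7 [ 0.4859 -0.0863  0.2505] [-0.9 -0.1  0.2]
y 309
500 3 -27.7 -25.0 -20.9
505 35 -27.7 -23.3 -18.6
510 36 -27.7 -23.1 -18.5
515 42 -27.7 -23.3 -18.5
520 37 -27.6 -23.0 -18.4
525 32 -27.6 -23.6 -19.5
530 32 -27.6 -23.6 -19.5
535 32 -27.6 -23.5 -19.4
540 32 -27.6 -23.5 -19.4
545 22 -27.6 -23.3 -19.4
550 6 -24.0 -22.9 -21.7
r 30
550 3 -19.3 -18.1 -16.9
555 12 -19.3 -18.1 -16.9
560 12 -19.2 -18.0 -16.8
565 3 -19.2 -18.0 -16.8
```

View pics/c2.png

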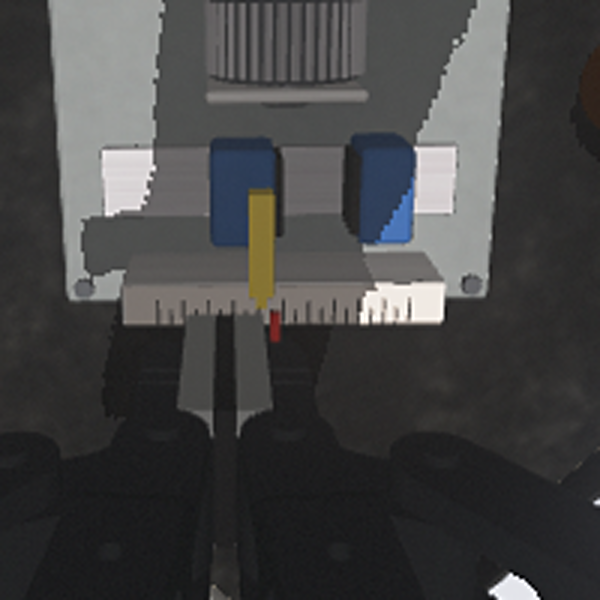

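The close view is clear: the index tip is at (263,305) and the red line at (275,325), which gives a gap of about 5.3 mm. That calls for one more stroke of about 17.5 mm.

Emit:
apply_moves(
  commands=[
    [[0.049,0.0157,0,0,0],[0.049,0.0157,0,0,0],[0.049,0.0157,0,0,0],[0,0,0.08,0,0],[0,0,0.08,0,0],[0,0,0.08,0,0],[0,0,0.08,0,0],[0,0,0.08,0,0],[0,0,0.08,0,0],[0,0,0,0,0]],
  ],
)

```text
t: 11.58
eef_pos: [0.44, -0.0666, 0.1043]
ee_rot: [179.9, -0.3, 173.9]
wrist_force: [-0.8, 1.0, -1.0]
width: -0.0003
grasp_force: 0.0
```

Emit:
apply_moves(
  commands=[
    [[0,0,0.0235,0,0],[0,0,0.0235,0,0],[0,0,0,0,0],[0,0.0145,0,0,0],[0,0.0145,0,0,0],[0,0.0145,0,0,0],[0,0.0145,0,0,0],[0,0,0,0,0],[0,0,-0.04,0,0],[0,0,-0.04,0,0]],
  ],
)

```text
t: 12.42
eef_pos: [0.4439, -0.0495, 0.1171]
ee_rot: [179.9, -0.1, 174.0]
wrist_force: [0.0, -0.1, -0.1]
width: 0.0004
grasp_force: 0.0
```

Emit:
apply_moves(
  commands=[
    [[0,0,-0.08,0,0],[0,0,-0.08,0,0],[0,0,-0.08,0,0],[0,0,-0.08,0,0],[0,0,-0.08,0,0],[-0.049,-0.035,0,0,0],[-0.049,-0.035,0,0,0],[-0.049,-0.035,0,0,0],[0,0,0,0,0],[0,0,0,0,0]],
  ],
)

```text
t: 13.25
eef_pos: [0.485, -0.0861, 0.2367]
ee_rot: [179.9, -0.1, 173.9]
wrist_force: [-0.2, 1.0, 0.0]
width: 0.0002
grasp_force: 0.0
```

```bash
python3 -c "
from close import *
close('c3')"
```

```text
13.25 [ 0.485  -0.0861  0.2367] [-0.2  1.   0. ]
y 328
500 8 -22.5 -18.7 -14.9
505 35 -22.5 -18.2 -13.7
510 45 -22.5 -18.1 -13.7
515 36 -22.4 -18.0 -13.6
520 35 -22.4 -18.1 -13.5
525 33 -22.4 -18.3 -13.5
530 40 -22.3 -18.4 -14.5
535 32 -22.3 -18.4 -14.4
540 32 -22.2 -18.3 -14.4
545 24 -22.2 -18.3 -14.3
550 8 -19.9 -18.2 -16.5
r 12
555 12 -18.7 -17.6 -16.4
```

View pics/c3.png

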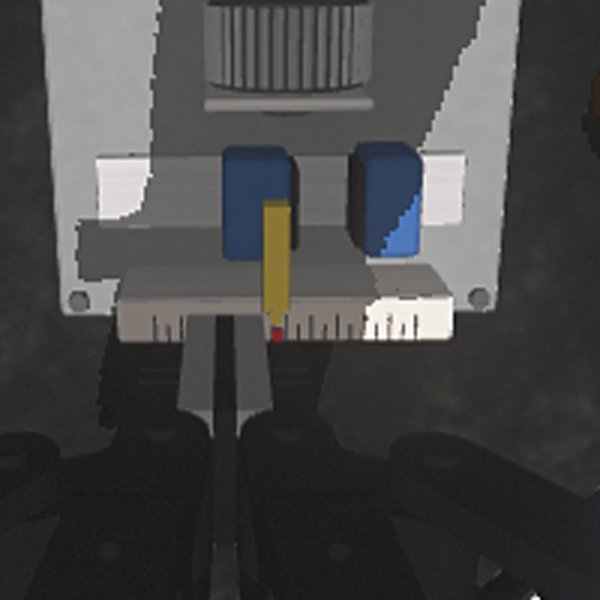

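The index tip at (277,320) is now in line with the red mark at (277,335). The measured offset is about 0.5 mm, and the hand is clear, so I'm handing in.

```bash
python3 -c "
from cell import env
print(env.sign_off())"
```

```text
the job is handed in; nothing more can be done
None
```

The clamp is set: the yellow index was about 0.5 mm from the red gauge mark (limit 3 mm) in the last close view, the hand is clear, and the job was handed in after about 13 s of the 48 s allowed; no verdict came back.

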